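Zero the scale, then hold the clip open over the batch card

TASK

Get the weighing place ready for the next batch of candles: first turn the knob on the kitchen scale until its pointer stands at the zero mark and leave it there. Then take the spring clip out of its cradle by its two handles, squeeze it wide open, and bring it down upright over the middle of the batch card's top edge, so that the edge is well inside the gaping jaws, one jaw each side, the clip not touching the card. Finish while still holding the clip squeezed open there, ready for a helper to slip a sheet in, and leave everything else standing where it is.

Things in the scene. Friction and masses are not known exactly. Their poses are not given: they have to be found in the camera images.
- scale: White kitchen scale, fixed, 275 x 180 mm, 50 mm high; origin on the table, 75 mm behind the knob's axis; it runs from x = -130 to +145 mm. On its front (-x) end a flat round dial, 106 mm across, face 53 mm above the table, with the knob at its centre; zero is the one long thick tick, on the +x side. A round pan, 130 mm across, 72 mm high, is centred at x = +77 mm.
- knob_grip (a point): On the axis of the scale's black knob, 78 mm above the table. The knob is an upright bar 44 mm long and 12 mm thick, to be pinched across its thickness; its faces reach from 58 to 90 mm above the table. A thin pointer sticks out of one end, low over the dial. The point turns with the knob: x along the bar towards the pointer, z up.
- zero_knob (a joint): Angle of the knob and pointer (rad), 0 = pointer at the zero mark, positive = counter-clockwise seen from above; starts between 0.5 and 1.2. The knob stays where it is left (friction 0.03 N m); free to turn 2.6 either way.
- cradle: Wooden cradle for the clip, fixed to the table: foot 80 x 110 mm, two posts 35 mm either side of the centre along y, 68 mm high, with lips 6 mm higher around the ears of the clip. Origin: centre of its underside.
- clip: Loose steel spring clip, about 120 g, hanging upright in the cradle by two flat side ears (14 x 14 x 4 mm, reaching 39 mm from the centre): handles up, jaws hanging between the posts. Lift it straight up. Origin: centre of its pivot pin, 70 mm above the table at the start; z up, y along the pin, x the direction in which the jaws gape. Both halves move symmetrically.
- handles (a point): On the clip, 30 mm above the pin, midway between its two flat handles (axes as clip). They are 40 mm wide along y and end about 46 mm above the pin; at rest they lean apart, about 46 mm over the outer faces at the top. Squeezed along x (4 N at first, 11 N at the end; 40 N does no harm) they stop upright and parallel, 21 mm over the outer faces: jaws fully open.
- mouth (a point): On the clip, 40 mm below the pin, midway between the jaw tips (axes as clip). Jaws 46 mm wide along y; the tips lie 43 mm below the pin when shut, 41 mm when open.
- jaw_rear (a joint): How far each half of the clip has turned (rad): 0 = jaws shut (spring-loaded), 0.30 = fully open, at the stop; the tips then stand about 24 mm apart.
- card: Batch card: stiff brown board 100 mm wide (along y), 3 mm thick (along x), standing upright in a wooden foot 50 x 110 x 20 mm, fixed to the table. Origin: centre of the foot's underside.
- card_edge (a point): Middle of the card's top edge, 104 mm above the table; axes as card (x through the thickness, y along the edge, z up).
- mug_a: White mug, 78 mm across, 80 mm high, at the far right; bystander. Origin: centre of its underside.
- mug_b: White mug of the same size, towards the far side of the table; bystander.
- spoon: Steel spoon 190 mm long, lying crosswise in the middle, nearest the robot; bystander.
- cup_a: Small clear mould with pink wax, 36 mm across, 26 mm high, between the cradle and the card; bystander. Origin: centre of its underside.
- cup_b: A second such mould, farther out; bystander.
- jar: Clear jar, 64 mm across, 90 mm high, to the right, far side; bystander.
- oil: Amber bottle, 50 mm across, 140 mm high, beyond the card and the scale; bystander.
Mind the look-alikes: they are no part of the job. Leave any orange look-alike of the cradle alone.

How it is judged (in metres and radians):
On the way, in this order (a step that is already met when the one before it is completed fails the run):
1. the scale's pointer stands at zero, the clip still in its cradle (value of joint zero_knob between -0.12 and 0.12 rad and distance between clip and cradle below 0.08 m), for 0.3 s.
2. the clip is lifted out of the cradle in the gripper (contact force between the fingers and clip above 2 N and height (world z) of clip above 0.09 m and contact force between clip and cradle below 0.1 N), for 0.2 s.
At the end, for the whole second after the job is handed in: Knob at 0 +-0.12 rad; fingers press on the clip, its halves open past 0.22 rad; card edge middle within 8 mm of the jaws' midplane, 20 mm of the clip's middle along the edge, 6-33 mm below the pin; clip upright and square to the card within 0.2 rad, at rest, pressing on it under 0.5 N (value of joint zero_knob between -0.12 and 0.12 rad and contact force between the fingers and clip above 2 N and value of joint jaw_rear above 0.22 rad and x of card_edge in the frame of clip between -0.008 and 0.008 m and y of card_edge in the frame of clip between -0.02 and 0.02 m and z of card_edge in the frame of clip between -0.033 and -0.006 m and angle between the x axis of clip and the x axis of card, either way round below 0.2 rad and angle between clip's own z axis and vertical below 0.2 rad and height (world z) of clip above 0.108 m and contact force between clip and card below 0.5 N and linear speed of clip below 0.03 m/s); the arm keeps its last pose, push and grip.
It fails at once if a bystander was moved more than 30 mm (distance of any of mug_a, mug_b, spoon, cup_a, cup_b, jar, oil from where it was at the start of the episode above 0.03 m).
It also fails if it takes over 46 s, if anything falls off the work surface, if the arm or the gripper's body presses on something with over 40 N, if the wrist force passes 120 N, or if a joint passes its speed limit or range.

ROBOT

A 6-joint arm with a two-finger parallel gripper is mounted at the origin on the work surface. World frame = base frame: x ahead of the robot, y to its left, z up, the work surface at z = 0. Lengths are in m, angles in degrees, forces in N, time in s.
With the tool pointing down it reaches from about 0.35 to 0.875 m from the base axis. Payload 4.2 kg.
Tool frame: the origin (TCP) lies midway between the tips of the shut fingers; the grasp point (between the pads) lies 19 mm behind it (r.grasp_offset is the distance from the TCP to the grasp point, in m); z points along the fingers, y is the direction in which the jaws open and shut (so a half turn about z gives the same grasp; the last joint's range is limited). The gripper opens to 87 mm and grips with 3 to 60 N. Pads are 19 mm wide; open, the fingers measure 117 mm over their backs; the gripper's body (75 mm by 190 mm) begins 51 mm behind the grasp point.
Start: joints at [89.301, 22.042, 0.453, 0, -68.411, -14.817], TCP at [0.167, 0.602, 0.223] pointing down, gripper open.
Joint ranges: [-179.83, 179.83], [-69.29, 118.12], [-61.27, 80.66], [-181.25, 117.63], [-171.15, -9.14], [-177.46, 177.46]. Speed limits (degrees/s): [159.86, 159.86, 180, 180, 180, 180].

INTERFACE

Orientations are given as a 3x3 rotation matrix whose columns are the frame's x, y, z axes.
In Python, from station import r gives the robot as it stands.
- The arm moves only by the shell command python3 -m crank 'ROWS'. ROWS is JSON, a list of rows, each a list of 3 entries, a list of its own where there are three numbers: the closure, from -1 (fully open) to 1 (shut), so that 0 is half open, then the shift along the tool's x, y, z as a fraction of full scale, then the turn, a rotation vector about the tool's x, y, z as a fraction of full scale. In form: [[fingers, [dx, dy, dz], [wx, wy, wz]], ...]. A call has 1 to 8 rows; each row shifts and turns the commanded pose from where the row before left it, along the tool's axes as they then stand; what a row does not reach is not made up. Full scale, the value 1, is 100 mm for a shift and 45 degrees for a turn. A row lasts 1/10 s, in which the tool goes at most 50 mm and 8.59 degrees, less where a joint would pass 70% of its speed; a pose out of reach is approached as far as the arm can. A call with a number of a shift or a turn outside -1 to 1 is refused whole. A call with a gripper value outside its range is refused whole. The fingers move at their own pace and stop on an object; the grip force is fixed at half the most. Time passes only in rows, so rows that do not move let the fingers close. It gives the time, the measured TCP pose, the force and the opening at its end, in the units of the state.
- r.sense(): the state, without advancing time (a new reading comes with each control period).
- r.capture(name): name is "side" or "top"; returns a dict with "img" (400x640x3 uint8, blue, green, red), "fx", "fy", "cx", "cy" (pixels), "R" (3x3) and "t" (3): a world point X has camera coordinates R X + t. Camera axes: x right, y down, z forward; pixel columns grow to the right and rows downward; lengths in m; the calibration is good to about 2 mm. A picture is of the moment at which its call begins. There is no depth.
- r.finish_job(): hands the job in, once; it reports no verdict.
The state is a dict: "time_s": time; "joints": joint angles; "joint_velocities": joint speeds; "effort": joint torques, N m; "tcp_pos": TCP position; "ee_rot": TCP orientation; "wrist_force": force on the tool from outside, world axes, zero at the start; "moment": the same for the moment, N m; "gripper_width": opening from 0.0 (shut) to 1.0 (fully open).
Only numpy, scipy, OpenCV 4.12 (cv2) and the standard library are available. Lean on these libraries where they do the work, as an engineer would, in place of code of your own. Each camera call takes 0.05 s, during which the arm holds its last target.

## Working session

There is one attempt and no reset: what is moved stays moved. The work goes in short steps, Python scripts to look and compute and a shell command to move; the robot and the scene stay as the last step left them, time stands still between calls to the robot, and variables do not carry over. Pictures are saved under pics/ and viewed, and the job is handed in when it is done.

```bash
ls; mkdir -p pics
python3 - <<'E'
from station import r
import cv2,numpy as np
s=r.sense();print({k:np.round(v,3).tolist() for k,v in s.items()}, r.grasp_offset)
for n in("top","side"):
    c=r.capture(n);cv2.imwrite(f"pics/{n}0.png",c["img"]);print(n,c["fx"],c["fy"],c["cx"],c["cy"],np.round(c["R"],4).tolist(),np.round(c["t"],4).tolist())
E
```

```text
pics
{'time_s': 0.0, 'joints': [89.302, 22.092, 0.378, -0.029, -68.412, -14.816], 'joint_velocities': [-0.003, -0.055, 0.118, 0.018, -0.164, 0.045], 'effort': [0.001, -39.066, 18.74, 4.22, 0.011, -0.0], 'tcp_pos': [0.167, 0.602, 0.221], 'ee_rot': [[0.964, -0.268, -0.001], [-0.268, -0.964, -0.002], [0.0, 0.002, -1.0]], 'wrist_force': [-0.918, 0.172, -1.31], 'moment': [-0.013, 0.01, -0.011], 'gripper_width': 1.003} 0.0187
top 376.07272272767847 376.07272272767847 326.0902862169897 199.59458769673358 [[-0.0021, -0.9999, 0.014], [-0.9856, -0.0003, -0.1688], [0.1688, -0.0142, -0.9855]] [-0.0426, 0.5322, 1.0198]
side 404.54259295562963 404.54259295562963 320.5534979994567 202.84101793891125 [[0.9612, -0.2757, 0.0023], [-0.1808, -0.6366, -0.7497], [0.2081, 0.7203, -0.6618]] [-0.5021, 0.1173, 0.9029]
```

View pics/top0.png

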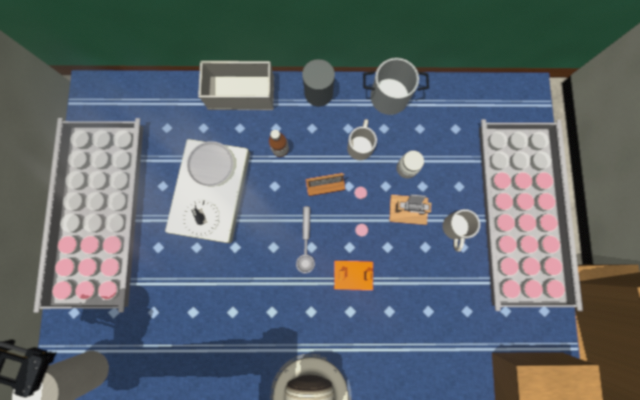

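View pics/side0.png

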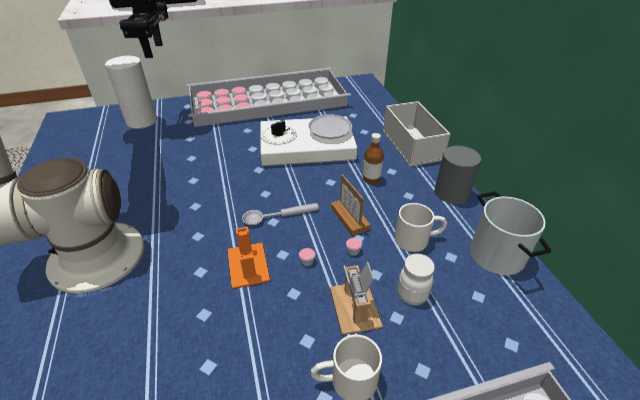

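The top view shows the scale at px (207,190) with the knob near (200,215), the card at (325,184), the cradle and clip at (410,208), and the orange decoy at (354,275). I'll zoom in on these.

```bash
cat > h.py <<'E'
import numpy as np,cv2
from station import r
def ray(c,u,v):
    d=np.array([(u-c["cx"])/c["fx"],(v-c["cy"])/c["fy"],1.]);R=np.array(c["R"]);t=np.array(c["t"])
    return -R.T@t, R.T@d
def onz(c,u,v,z):
    o,d=ray(c,u,v);return o+d*(z-o[2])/d[2]
def proj(c,X):
    p=np.array(c["R"])@np.array(X)+np.array(c["t"]);return np.array([c["fx"]*p[0]/p[2]+c["cx"],c["fy"]*p[1]/p[2]+c["cy"]])
def tri(c1,p1,c2,p2):
    o1,d1=ray(c1,*p1);o2,d2=ray(c2,*p2)
    s=np.linalg.lstsq(np.array([d1,-d2]).T,o2-o1,rcond=None)[0]
    a=o1+s[0]*d1;b=o2+s[1]*d2
    return (a+b)/2,np.linalg.norm(a-b)
def crop(c,x0,y0,w,h,k,name):
    im=cv2.resize(c["img"][y0:y0+h,x0:x0+w],None,fx=k,fy=k,interpolation=cv2.INTER_CUBIC)
    cv2.imwrite("pics/"+name,im)
E
python3 - <<'E'
import cv2,numpy as np
T=cv2.imread("pics/top0.png");S=cv2.imread("pics/side0.png")
def cr(i,x,y,w,h,k): return cv2.resize(i[y:y+h,x:x+w],None,fx=k,fy=k,interpolation=cv2.INTER_CUBIC)
a=cr(T,160,135,96,112,5)
cv2.imwrite("pics/z_scale_top.png",a)
cv2.imwrite("pics/z_mid_top.png",cr(T,296,165,144,80,5))
cv2.imwrite("pics/z_scale_side.png",cr(S,250,105,120,65,6))
cv2.imwrite("pics/z_mid_side.png",cr(S,290,165,110,175,3.4))
E
```

```text
(no output)
```

View pics/z_scale_top.png

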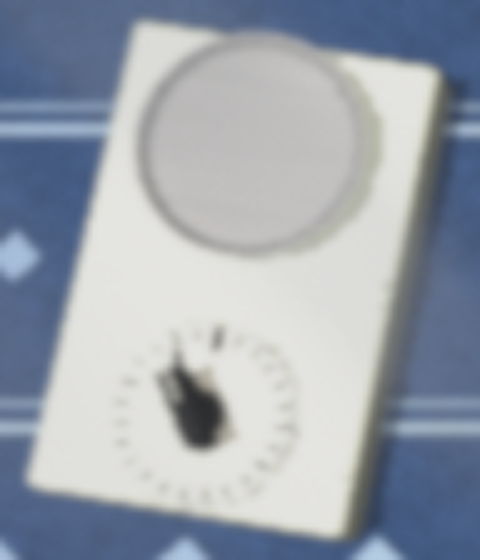

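View pics/z_mid_top.png

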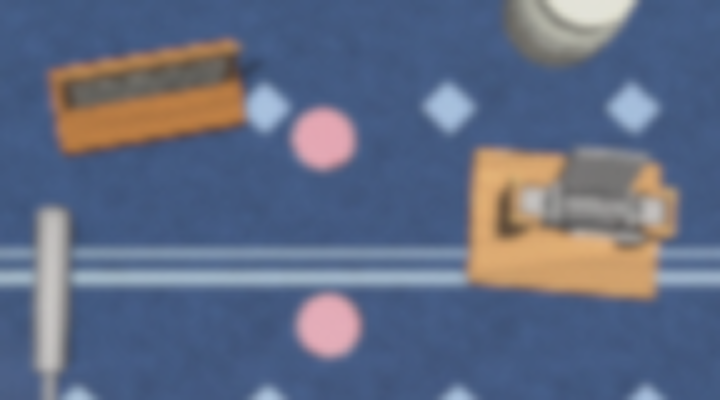

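View pics/z_scale_side.png

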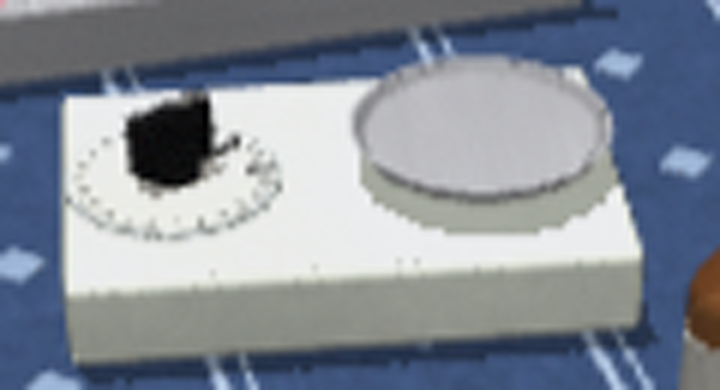

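View pics/z_mid_side.png

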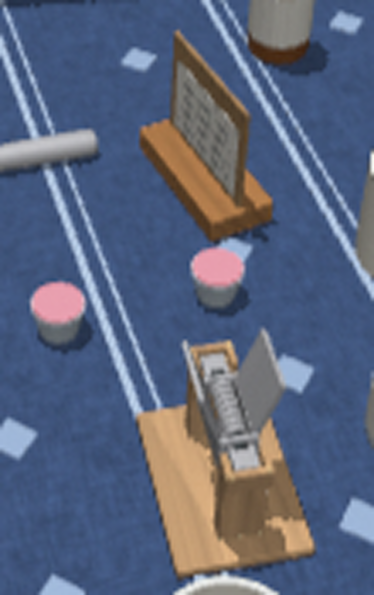

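```bash
python3 - <<'E'
from h import *
T=r.capture("top");S=r.capture("side")
def f(p,off,k): return ((p[0]+.5)/k-.5+off[0],(p[1]+.5)/k-.5+off[1])
A=lambda p:f(p,(160,135),5);B=lambda p:f(p,(296,165),5);C=lambda p:f(p,(250,105),6);D=lambda p:f(p,(290,165),3.4)
P=np.array([onz(T,*A(p),.05) for p in((135,22),(440,68),(350,538),(28,488))])
print("scale corners\n",P.round(4)); 
fwd=(P[0]+P[1]-P[2]-P[3])/2; print("len",np.linalg.norm(fwd),"yaw",np.degrees(np.arctan2(fwd[1],fwd[0])))
print("w",np.linalg.norm(P[0]-P[1]),np.linalg.norm(P[3]-P[2])); u=fwd/np.linalg.norm(fwd)
cen=P.mean(0);print("knob via corners",cen-u*(.0825))
print("dial ctr",onz(T,*A((206,415)),.053));print("pan", onz(T,*A((250,145)),.072), "knob from pan",onz(T,*A((250,145)),.072)-u*.152)
d=onz(T,*A((206,415)),.053)
z=onz(T,*A((219,338)),.053)-d;p=onz(T,*A((176,345)),.056)-d
print("zero dir",np.degrees(np.arctan2(z[1],z[0])),"ptr",np.degrees(np.arctan2(p[1],p[0])),p)
m=cv2.inRange(T["img"],(0,0,0),(60,60,60));
mm=np.zeros_like(m);mm[200:230,185:210]=m[200:230,185:210];ys,xs=np.nonzero(mm);print("dark",xs.mean(),ys.mean(),len(xs))
P=np.array([onz(T,*B(p),.02) for p in((50,70),(238,40),(245,122),(65,153))]);print("card foot",P.round(4).tolist(),P.mean(0));e=(P[0]+P[3]-P[1]-P[2])/2;print(np.linalg.norm(e),"ydir yaw",np.degrees(np.arctan2(e[1],e[0]))-90)
# card top corners from side
for q in((176,32),(247,102)): 
    print("card top corner side",onz(S,*D(q),.104))
P=np.array([onz(T,*B(p),.012) for p in((476,148),(662,160),(656,298),(470,284))]);print("cradle foot",P.round(4).tolist(),P.mean(0));e=(P[0]+P[3]-P[1]-P[2])/2;print(np.linalg.norm(e),"ydir yaw",np.degrees(np.arctan2(e[1],e[0]))-90)
# ears
for q in((532,203),(652,210)): print("ear top",onz(T,*B(q),.072))
for q in((214,366),(245,458)): print("ear side",onz(S,*D(q),.072))
E
cat > crop.py <<'E'
E
```

```text
scale corners
 [[0.7086 0.3591 0.05  ]
 [0.6815 0.1827 0.05  ]
 [0.4121 0.2233 0.05  ]
 [0.4399 0.4017 0.05  ]]
len 0.2722623490269256 yaw -8.792233821836676
w 0.17847146643070985 0.18058511542062122
knob via corners [0.47899069 0.30430298 0.05      ]
dial ctr [0.48004321 0.30504198 0.053     ]
pan [0.6295856  0.28267368 0.072     ] knob from pan [0.47937173 0.30590717 0.072     ]
zero dir -6.453816283131886 ptr 24.588994632945635 [0.03888486 0.01779384 0.003     ]
dark 199.47727272727272 217.1818181818182 44
card foot [[0.5989, 0.0164, 0.02], [0.617, -0.0939, 0.02], [0.5679, -0.0975, 0.02], [0.5495, 0.0073, 0.02]] [ 0.58331753 -0.04194337  0.02      ]
0.10915055936773 ydir yaw 9.659334153002405
card top corner side [0.57502844 0.00558719 0.104     ]
card top corner side [ 0.59621254 -0.07879422  0.104     ]
cradle foot [[0.554, -0.2337, 0.012], [0.5469, -0.3431, 0.012], [0.4655, -0.3357, 0.012], [0.4738, -0.2277, 0.012]] [ 0.51005758 -0.28506628  0.012     ]
0.10893697864390194 ydir yaw -4.036974926265117
ear top [ 0.51196636 -0.2523909   0.072     ]
ear top [ 0.508057   -0.31875719  0.072     ]
ear side [ 0.51282182 -0.25585053  0.072     ]
ear side [ 0.50808421 -0.31884727  0.072     ]
```

Run:
```python
from h import *
T=r.capture("top");S=r.capture("side")
crop(S,330,170,50,70,10,"card_s.png");crop(T,300,168,50,32,14,"card_t.png")
crop(S,255,112,50,40,14,"knob_s.png")
a=np.radians(-8.8)
k=np.array([.4795,.305])
def f(p,off,k): return ((p[0]+.5)/k-.5+off[0],(p[1]+.5)/k-.5+off[1])
q=onz(S,*f((237,140),(250,105),6),.058);print("ptr tip side",q, np.degrees(np.arctan2(q[1]-k[1],q[0]-k[0])))
for z in(.09,.058):
  for ang in (24.6,):
    d=np.array([np.cos(np.radians(ang)),np.sin(np.radians(ang))])
    for s in(-.022,.022):
      X=[*(k+s*d),z];print(z,s,(proj(T,X)-[160,135])*5,(proj(S,X)-[255,112])*14)
```

```text
ptr tip side [0.51639072 0.3190113  0.058     ] 20.7970520256113
0.09 -0.022 [197.4474278  442.78948615] [221.05971804 182.71093401]
0.09 0.022 [167.29206767 368.66554004] [395.05253822 111.50564998]
0.058 -0.022 [215.9042207  448.94840887] [233.28370591 318.17970272]
0.058 0.022 [186.54614524 377.02852256] [403.97247821 245.79657121]
```

View pics/card_s.png

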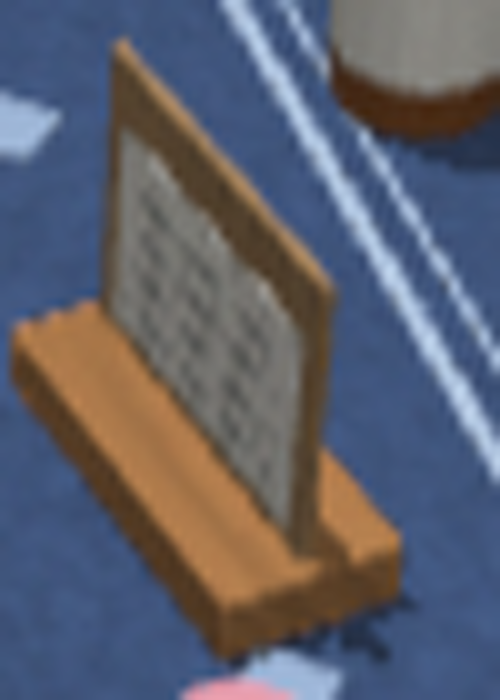

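View pics/card_t.png

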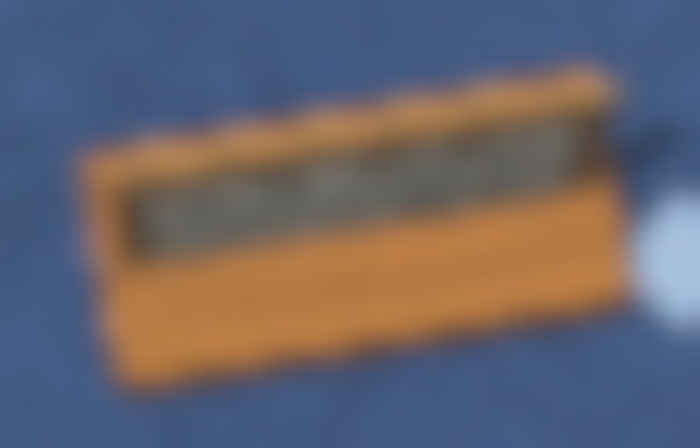

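View pics/knob_s.png

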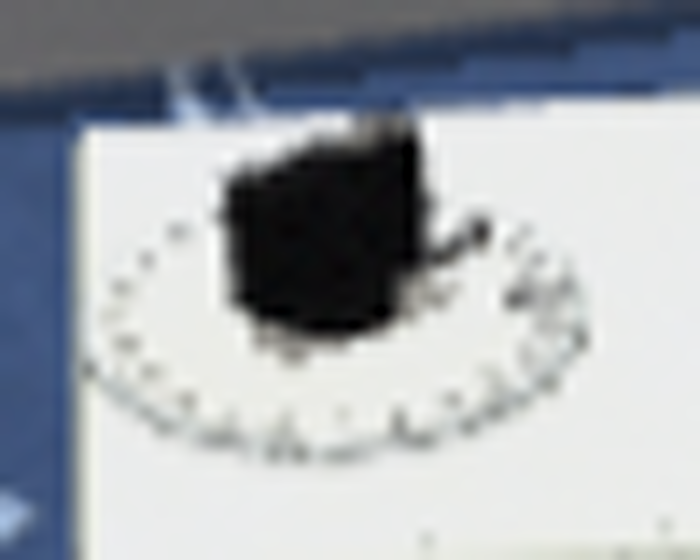

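```bash
cat >> h.py <<'E'
def plan(tcp,yang=None):
    s=r.sense();R=np.array(s["ee_rot"]);d=R.T@(np.array(tcp)-s["tcp_pos"])/.1
    ya=np.degrees(np.arctan2(R[1,1],R[0,1]))
    print("t",s["time_s"],"tcp",np.round(s["tcp_pos"],4),"yang",round(ya,2),"tilt z",np.round(R[:,2],3),"w",round(s["gripper_width"],3),"F",np.round(s["wrist_force"],1),"M",np.round(s["moment"],2))
    print("shift units",d.round(3), "" if yang is None else "turn wz total %.3f"%(-((yang-ya+90)%180-90)/45), "j",np.round(s["joints"],0))
E
python3 -m crank '[[-1,[0,0,0],[0,0,-0.178]],[-1,[0,0,0],[0,0,-0.178]],[-1,[0,0,0],[0,0,-0.178]],[-1,[0,0,0],[0,0,-0.178]],[-1,[0,0,0],[0,0,-0.178]],[-1,[0,0,0],[0,0,0]]]'
python3 -c "
from h import *
plan([.4795,.305,.2],114.6)"
```

```text
time_s: 0.9
tcp_pos: [0.1671, 0.6021, 0.2225]
ee_rot: [[0.91, 0.415, -0.0], [0.415, -0.91, -0.0], [-0.0, 0.0, -1.0]]
wrist_force: [0.0, 0.5, -0.8]
gripper_width: 1.002
t 0.9 tcp [0.1671 0.6021 0.2225] yang -65.48 tilt z [-0. -0. -1.] w 1.002 F [ 0.   0.5 -0.8] M [-0.07 -0.02 -0.04]
shift units [1.609 4.    0.225] turn wz total -0.002 j [ 89.  22.   0.  -0. -68.  25.]
```

```bash
python3 -m crank '[[-1,[0.16,0.4,0],[0,0,0]],[-1,[0.16,0.4,0],[0,0,0]],[-1,[0.16,0.4,0],[0,0,0]],[-1,[0.16,0.4,0],[0,0,0]],[-1,[0.16,0.4,0],[0,0,0]],[-1,[0.16,0.4,0],[0,0,0]],[-1,[0.16,0.4,0],[0,0,0]],[-1,[0.16,0.4,0],[0,0,0]]]' >/dev/null
python3 -m crank '[[-1,[0.16,0.4,0.1],[0,0,0]],[-1,[0.16,0.4,0.1],[0,0,0]],[-1,[0,0,0],[0,0,0]],[-1,[0,0,0],[0,0,0]]]' >/dev/null
python3 -c "
from h import *
plan([.4795,.305,.061],114.6)
for n,x,y,w,h,k in(('top',130,150,130,110,5),('side',200,40,180,120,4)): crop(r.capture(n),x,y,w,h,k,n+'1.png')"
```

```text
t 2.1 tcp [0.4794 0.3038 0.2022] yang -65.73 tilt z [-0.001 -0.    -1.   ] w 0.998 F [0.2 0.9 1.5] M [-0.04 -0.04  0.  ]
shift units [ 0.007 -0.011  1.412] turn wz total -0.007 j [ 49.  17. -10.  -0. -63.  66.]
```

View pics/side1.png

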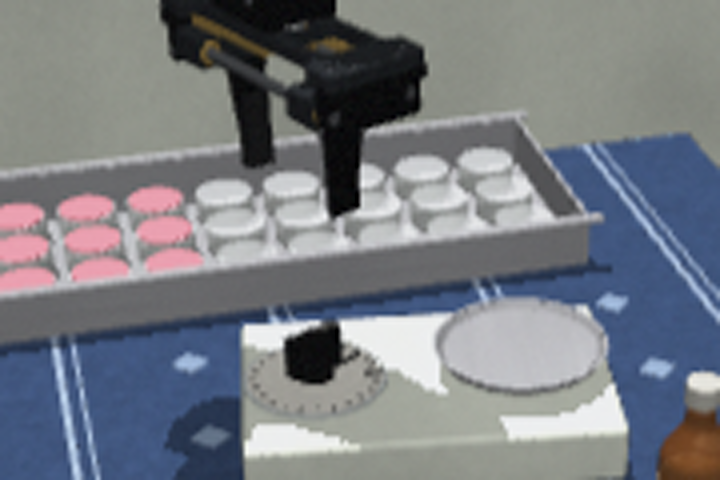

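View pics/top1.png

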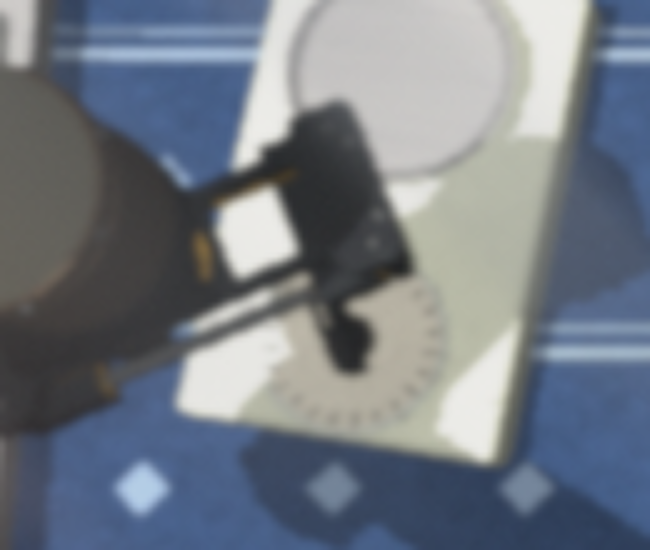

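The tool is over the dial, with the fingers either side of the bar, so I descend and close.

```bash
python3 -m crank '[[-1,[0.007,-0.011,0.35],[0,0,0]],[-1,[0,0,0.35],[0,0,0]],[-1,[0,0,0.35],[0,0,0]],[-1,[0,0,0.25],[0,0,0]],[-1,[0,0,0.1],[0,0,0]],[-1,[0,0,0],[0,0,0]],[-1,[0,0,0],[0,0,0]]]' 
python3 -c "
from h import *
plan([.4795,.305,.061],114.6)
for n,x,y,w,h,k in(('top',130,150,130,110,5),('side',220,60,140,110,5)): crop(r.capture(n),x,y,w,h,k,n+'2.png')"
```

```text
time_s: 2.9
tcp_pos: [0.4795, 0.3074, 0.0639]
ee_rot: [[0.909, 0.416, 0.002], [0.416, -0.909, 0.002], [0.003, -0.001, -1.0]]
wrist_force: [0.1, 1.0, -0.4]
gripper_width: 0.997
t 2.9 tcp [0.4795 0.3074 0.0639] yang -65.4 tilt z [ 0.002  0.002 -1.   ] w 0.997 F [ 0.1  1.  -0.4] M [-0.07 -0.03  0.01]
shift units [-0.01   0.022  0.029] turn wz total 0.000 j [ 49.  26. -19.   0. -45.  66.]
```

View pics/side2.png

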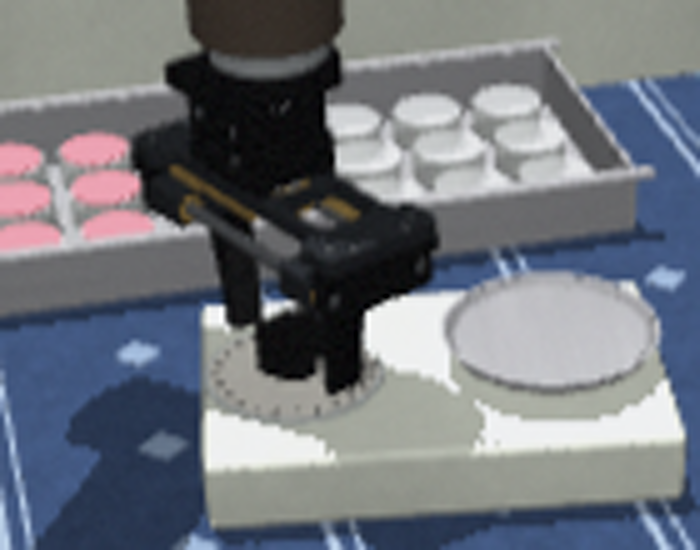

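```bash
python3 -m crank '[[-1,[-0.01,0.02,0.02],[0,0,0]],[1,[0,0,0],[0,0,0]],[1,[0,0,0],[0,0,0]],[1,[0,0,0],[0,0,0]],[1,[0,0,0],[0,0,0]],[1,[0,0,0],[0,0,0]],[1,[0,0,0],[0,0,0]],[1,[0,0,0],[0,0,0]]]' 
python3 -c "
from h import *
plan([.4795,.305,.061],114.6-33.4)"
```

```text
time_s: 3.8
tcp_pos: [0.4789, 0.3038, 0.0605]
ee_rot: [[0.91, 0.415, -0.0], [0.415, -0.91, -0.0], [-0.0, 0.0, -1.0]]
wrist_force: [0.5, -0.7, -0.7]
gripper_width: 0.445
t 3.8 tcp [0.4789 0.3038 0.0605] yang -65.46 tilt z [-0. -0. -1.] w 0.445 F [ 0.5 -0.7 -0.7] M [-0.1  -0.02 -0.  ]
shift units [ 0.01  -0.008 -0.005] turn wz total 0.741 j [ 49.  26. -19.   0. -44.  66.]
```

```bash
python3 -m crank '[[1,[0,0,0],[0,0,0]],[1,[0,0,0],[0,0,0]],[1,[0,0,0],[0,0,0]],[1,[0,0,0],[0,0,0]],[1,[0,0,0],[0,0,0]],[1,[0,0,0],[0,0,0]]]' 
python3 -c "
from h import *
plan([.4795,.305,.061],114.6-33.4)"
```

```text
time_s: 4.4
tcp_pos: [0.4777, 0.3068, 0.0605]
ee_rot: [[0.91, 0.415, -0.0], [0.415, -0.91, 0.004], [0.002, -0.004, -1.0]]
wrist_force: [-7.4, 8.8, 0.8]
gripper_width: 0.133
t 4.4 tcp [0.4777 0.3068 0.0605] yang -65.45 tilt z [-0.     0.004 -1.   ] w 0.133 F [-7.4  8.8  0.8] M [2.47 2.3  0.03]
shift units [ 0.009  0.024 -0.005] turn wz total 0.741 j [ 49.  26. -19.  -0. -44.  66.]
```

```bash
python3 -m crank '[[1,[0,-0.025,0],[0,0,0]],[1,[0,0,0],[0,0,0.15]],[1,[0,0,0],[0,0,0.15]],[1,[0,0,0],[0,0,0.15]],[1,[0,0,0],[0,0,0.15]],[1,[0,0,0],[0,0,0.14]],[1,[0,0,0],[0,0,0]],[1,[0,0,0],[0,0,0]]]' 
python3 -c "
from h import *
plan([.4795,.305,.061],114.6-33.4)"
```

```text
time_s: 5.2
tcp_pos: [0.4774, 0.3083, 0.0606]
ee_rot: [[0.988, -0.152, 0.0], [-0.152, -0.988, 0.003], [-0.0, -0.003, -1.0]]
wrist_force: [-4.9, 6.2, -0.8]
gripper_width: 0.138
t 5.2 tcp [0.4774 0.3083 0.0606] yang -98.76 tilt z [ 0.     0.003 -1.   ] w 0.138 F [-4.9  6.2 -0.8] M [ 1.92  1.4  -0.06]
shift units [ 0.026  0.029 -0.004] turn wz total 0.001 j [ 49.  26. -19.  -0. -44.  32.]
```

```bash
python3 -m crank '[[1,[-0.005,-0.015,0],[0,0,0]],[1,[0,0,0],[0,0,0]],[-1,[0,0,0],[0,0,0]],[-1,[0,0,0],[0,0,0]],[-1,[0,0,0],[0,0,0]],[-1,[0,0,0],[0,0,0]],[-1,[0,0,0],[0,0,0]],[-1,[0,0,0],[0,0,0]]]' 
python3 -m crank '[[-1,[0,0,0],[0,0,0]],[-1,[0,0,-0.2],[0,0,0]],[-1,[0,0,-0.4],[0,0,0]],[-1,[0,0,-0.4],[0,0,0]],[-1,[0,0.4,-0.4],[0,0,0]],[-1,[0,0.4,-0.1],[0,0,0]],[-1,[0,0.4,0],[0,0,0]],[-1,[0,0.4,0],[0,0,0]]]' 
python3 -c "
from h import *
for n,x,y,w,h,k in(('top',160,180,80,70,8),('side',250,100,90,70,8)): crop(r.capture(n),x,y,w,h,k,n+'3.png')"
```

```text
time_s: 6.0
tcp_pos: [0.4777, 0.3075, 0.0606]
ee_rot: [[0.988, -0.153, -0.0], [-0.153, -0.988, -0.0], [0.0, 0.0, -1.0]]
wrist_force: [-0.2, 0.3, 0.2]
gripper_width: 0.596
time_s: 6.8
tcp_pos: [0.4535, 0.1529, 0.2066]
ee_rot: [[0.988, -0.152, 0.001], [-0.152, -0.988, 0.001], [0.001, -0.001, -1.0]]
wrist_force: [0.2, 1.5, 0.6]
gripper_width: 1.0
```

View pics/side3.png

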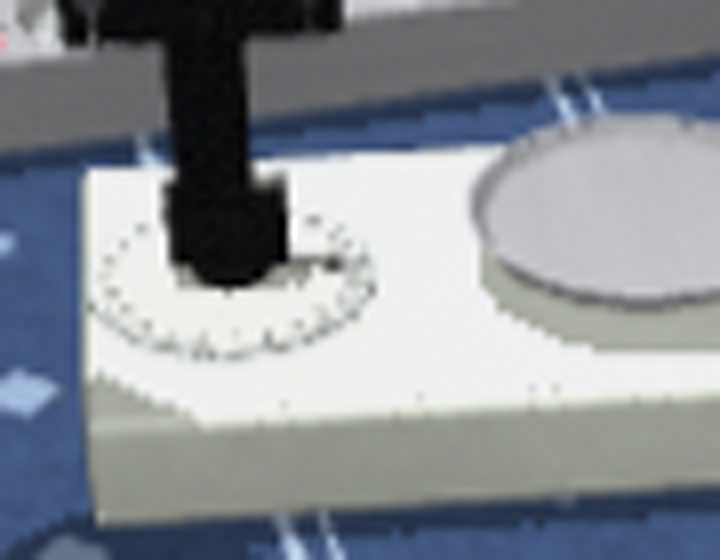

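View pics/top3.png

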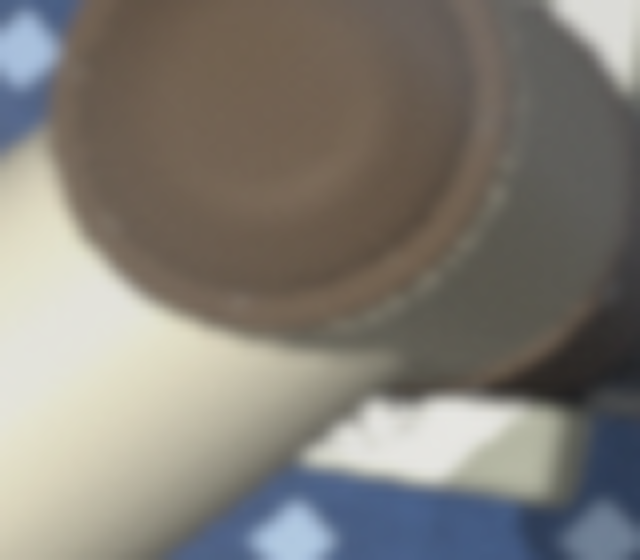

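The pointer in the side view (px ~(335,262) in the crop) lies on the zero tick. I'll confirm it from the top once the arm is clear. Next I check the clearance to the jar and the oil bottle, then head for the clip.

```bash
python3 - <<'E'
from h import *
T=r.capture("top");S=r.capture("side")
print("jar top",onz(T,412,159,.09), "oil top",onz(T,276,134,.14),"jar side",onz(S,418,266,.09),"oil side",onz(S,376,138,.14))
plan([.5105,-.286,.2],-4)
E
python3 -m crank '[[-1,[0,0.4,0],[0,0,-0.18]],[-1,[0,0,0],[0,0,-0.18]],[-1,[0,0,0],[0,0,-0.18]],[-1,[0,0,0],[0,0,-0.18]],[-1,[0,0,0],[0,0,-0.18]],[-1,[0,0,0],[0,0,-0.18]],[-1,[0,0,0],[0,0,-0.18]],[-1,[0,0,0],[0,0,-0.18]]]' >/dev/null
python3 -m crank '[[-0.4,[0,0,0],[0,0,-0.18]],[-0.4,[0,0,0],[0,0,-0.18]],[-0.4,[0,0,0],[0,0,-0.18]],[-0.4,[0,0,0],[0,0,-0.127]],[-0.4,[0,0,0],[0,0,0]]]'
python3 -c "
from h import *
plan([.5105,-.286,.2],-4)"
```

```text
jar top [ 0.63881211 -0.28096317  0.09      ] oil top [0.69242613 0.09074173 0.14      ] jar side [ 0.63131826 -0.288971    0.09      ] oil side [0.68839017 0.07821769 0.14      ]
t 7.0 tcp [0.454  0.1535 0.2064] yang -98.84 tilt z [ 0.001  0.001 -1.   ] w 1.001 F [ 0.4  1.2 -0.1] M [ 0.03  0.04 -0.05]
shift units [1.234 4.256 0.061] turn wz total 1.892 j [ 38.   9. -21.   0. -61.  43.]
time_s: 8.3
tcp_pos: [0.4482, 0.1157, 0.2057]
ee_rot: [[0.068, 0.998, -0.0], [0.998, -0.068, -0.0], [-0.0, -0.0, -1.0]]
wrist_force: [0.1, -0.3, -0.4]
gripper_width: 0.72
t 8.3 tcp [0.4482 0.1157 0.2057] yang -3.88 tilt z [-0. -0. -1.] w 0.72 F [ 0.1 -0.3 -0.4] M [-0.07 -0.12  0.  ]
shift units [-3.965  0.893  0.058] turn wz total 0.003 j [ 35.   7. -23.   0. -60. 141.]
```

The half turn went the wrong way for joint 6, so I unwind it by 180°.

```bash
python3 -m crank '[[-0.4,[0,0,0],[0,0,0.18]],[-0.4,[0,0,0],[0,0,0.18]],[-0.4,[0,0,0],[0,0,0.18]],[-0.4,[0,0,0],[0,0,0.18]],[-0.4,[0,0,0],[0,0,0.18]],[-0.4,[0,0,0],[0,0,0.18]],[-0.4,[0,0,0],[0,0,0.18]],[-0.4,[0,0,0],[0,0,0.18]]]' >/dev/null
python3 -m crank '[[-0.4,[0,0,0],[0,0,0.18]],[-0.4,[0,0,0],[0,0,0.18]],[-0.4,[0,0,0],[0,0,0.18]],[-0.4,[0,0,0],[0,0,0.18]],[-0.4,[0,0,0],[0,0,0.18]],[-0.4,[0,0,0],[0,0,0.18]],[-0.4,[0,0,0],[0,0,0.18]],[-0.4,[0,0,0],[0,0,0.18]]]' >/dev/null
python3 -m crank '[[-0.4,[0,0,0],[0,0,0.18]],[-0.4,[0,0,0],[0,0,0.18]],[-0.4,[0,0,0],[0,0,0.18]],[-0.4,[0,0,0],[0,0,0.18]],[-0.4,[0,0,0],[0,0,0.18]],[-0.4,[0,0,0],[0,0,0.18]],[-0.4,[0,0,0],[0,0,0.04]],[-0.4,[0,0,0],[0,0,0]]]'
python3 -c "
from h import *
plan([.5105,-.286,.2],-4)"
```

```text
time_s: 10.7
tcp_pos: [0.4481, 0.1152, 0.2058]
ee_rot: [[-0.07, -0.998, -0.0], [-0.998, 0.07, -0.0], [0.0, 0.0, -1.0]]
wrist_force: [-0.1, -0.0, 0.9]
gripper_width: 0.701
t 10.7 tcp [0.4481 0.1152 0.2058] yang 175.99 tilt z [-0. -0. -1.] w 0.701 F [-0.1 -0.   0.9] M [ 0.06 -0.09  0.03]
shift units [ 3.959 -0.903  0.058] turn wz total -0.000 j [ 35.   7. -23.   0. -60. -39.]
```

```bash
python3 -m crank '[[-0.4,[0.4,-0.09,0],[0,0,0]],[-0.4,[0.4,-0.09,0],[0,0,0]],[-0.4,[0.4,-0.09,0],[0,0,0]],[-0.4,[0.4,-0.09,0],[0,0,0]],[-0.4,[0.4,-0.09,0],[0,0,0]],[-0.4,[0.4,-0.09,0],[0,0,0]],[-0.4,[0.4,-0.09,0],[0,0,0]],[-0.4,[0.4,-0.09,0],[0,0,0]]]' >/dev/null
python3 -m crank '[[-0.4,[0.4,-0.09,0],[0,0,0]],[-0.4,[0.36,-0.09,0],[0,0,0]],[-0.4,[0,0,0],[0,0,0]],[-0.4,[0,0,0],[0,0,0]]]'
python3 -c "
from h import *
plan([.5105,-.286,.081],-4)
T=r.capture('top');S=r.capture('side')
crop(T,160,170,80,70,8,'top4.png');crop(S,280,180,130,130,4,'side4.png');crop(T,350,150,130,100,5,'top4b.png')"
```

```text
time_s: 11.9
tcp_pos: [0.5103, -0.287, 0.2051]
ee_rot: [[-0.071, -0.998, -0.001], [-0.998, 0.071, 0.001], [-0.0, 0.001, -1.0]]
wrist_force: [-0.3, 0.4, 0.2]
gripper_width: 0.698
t 11.9 tcp [ 0.5103 -0.287   0.2051] yang 175.95 tilt z [-0.001  0.001 -1.   ] w 0.698 F [-0.3  0.4  0.2] M [0.14 0.01 0.01]
shift units [-0.009 -0.003  1.241] turn wz total -0.001 j [-14.  19.  -7.  -0. -64.   9.]
```

View pics/top4.png

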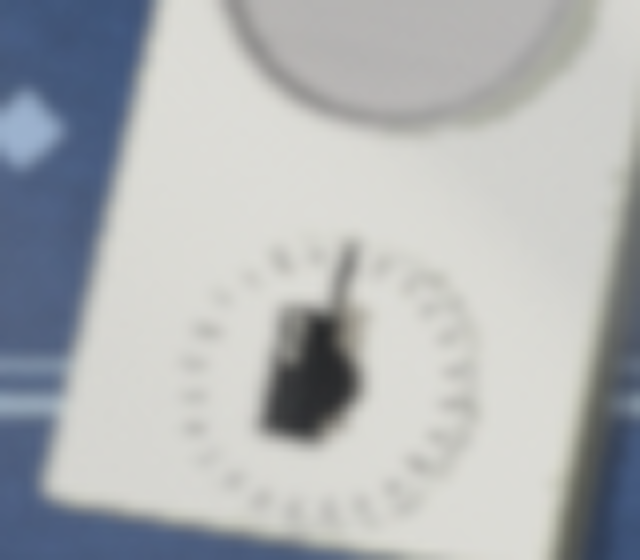

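View pics/side4.png

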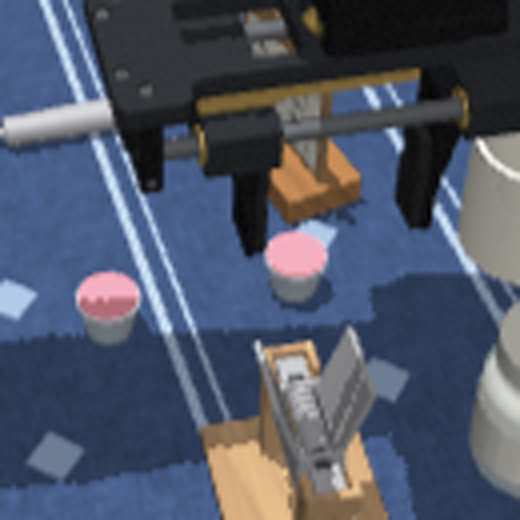

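View pics/top4b.png

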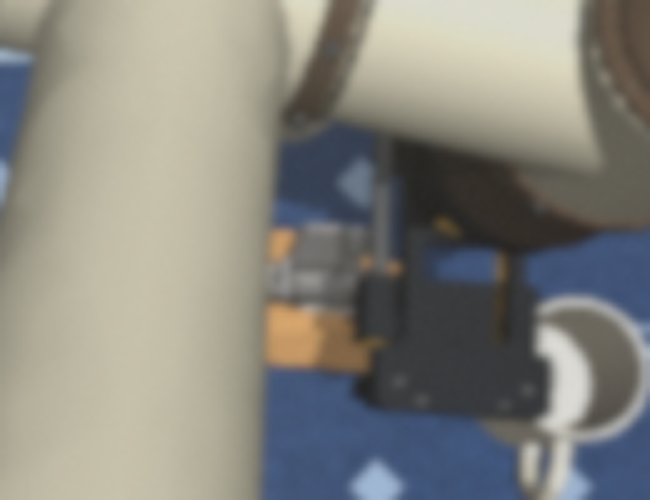

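The pointer covers the long tick in the top view, so the scale is at zero. The fingers straddle the clip, so I descend.

```bash
python3 -m crank '[[-0.4,[-0.01,0,0.3],[0,0,0]],[-0.4,[0,0,0.3],[0,0,0]],[-0.4,[0,0,0.3],[0,0,0]],[-0.4,[0,0,0.24],[0,0,0]],[-0.4,[0,0,0.1],[0,0,0]],[-0.4,[0,0,0],[0,0,0]],[-0.4,[0,0,0],[0,0,0]]]' 
python3 -c "
from h import *
plan([.5105,-.286,.081],-4)
T=r.capture('top');S=r.capture('side')
crop(S,290,180,130,130,4,'side5.png')"
```

```text
time_s: 12.7
tcp_pos: [0.5115, -0.2855, 0.0832]
ee_rot: [[-0.068, -0.998, 0.002], [-0.998, 0.068, -0.001], [0.001, -0.002, -1.0]]
wrist_force: [-0.0, -1.0, 0.3]
gripper_width: 0.706
t 12.7 tcp [ 0.5115 -0.2855  0.0832] yang 176.13 tilt z [ 0.002 -0.001 -1.   ] w 0.706 F [-0.  -1.   0.3] M [ 0.09 -0.02 -0.08]
shift units [0.006 0.009 0.022] turn wz total 0.003 j [-13.  26. -16.   0. -48.   9.]
```

View pics/side5.png

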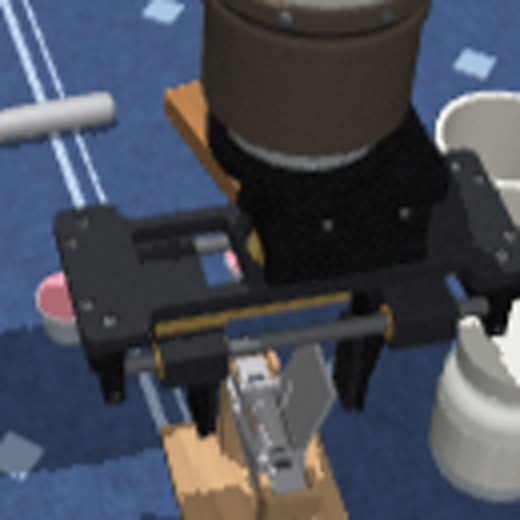

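```bash
python3 -m crank '[[1,[0.005,0,0.01],[0,0,0]],[1,[0,0,0],[0,0,0]],[1,[0,0,0],[0,0,0]],[1,[0,0,0],[0,0,0]],[1,[0,0,0],[0,0,0]],[1,[0,0,0],[0,0,0]],[1,[0,0,0],[0,0,0]],[1,[0,0,0],[0,0,0]]]' 
python3 -c "
from h import *
plan([.5105,-.286,.081],-4)
T=r.capture('top');S=r.capture('side')
crop(S,290,180,130,130,4,'side6.png')"
```

```text
time_s: 13.6
tcp_pos: [0.51, -0.2868, 0.0839]
ee_rot: [[-0.069, -0.998, -0.0], [-0.998, 0.069, -0.001], [0.001, 0.0, -1.0]]
wrist_force: [-5.6, 1.9, 14.2]
gripper_width: 0.233
t 13.6 tcp [ 0.51   -0.2868  0.0839] yang 176.06 tilt z [-0.    -0.001 -1.   ] w 0.233 F [-5.6  1.9 14.2] M [ 0.62  1.56 -0.13]
shift units [-0.008 -0.004  0.029] turn wz total 0.001 j [-13.  26. -16.   0. -49.   9.]
```

View pics/side6.png

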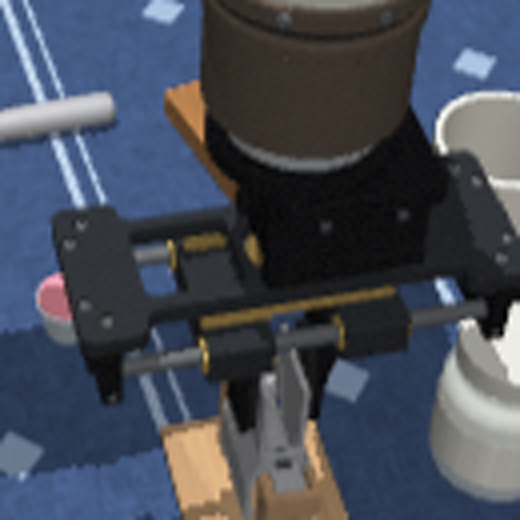

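```bash
python3 -m crank '[[1,[0,0,-0.05],[0,0,0]],[1,[0,0,-0.1],[0,0,0]],[1,[0,0,-0.15],[0,0,0]],[1,[0,0,-0.25],[0,0,0]],[1,[0,0,-0.3],[0,0,0]],[1,[0,0,-0.3],[0,0,0]],[1,[0,0,-0.15],[0,0,0]],[1,[0,0,0],[0,0,0]]]' 
python3 -c "
from h import *
plan([.5833,-.042,.205],9.66)
T=r.capture('top');S=r.capture('side')
crop(S,280,130,150,150,4,'side7.png')
for n,c in(('T',T),):
  crop(c,290,160,90,60,8,'top7.png')"
```

```text
time_s: 14.5
tcp_pos: [0.5118, -0.2867, 0.2138]
ee_rot: [[-0.069, -0.998, 0.006], [-0.998, 0.069, -0.002], [0.002, -0.006, -1.0]]
wrist_force: [0.0, 0.6, -1.0]
gripper_width: 0.234
t 14.5 tcp [ 0.5118 -0.2867  0.2138] yang 176.07 tilt z [ 0.006 -0.002 -1.   ] w 0.234 F [ 0.   0.6 -1. ] M [ 0.1  -0.08  0.02]
shift units [-2.49  -0.545  0.088] turn wz total -0.302 j [-13.  19.  -6.   0. -65.   9.]
```

View pics/side7.png

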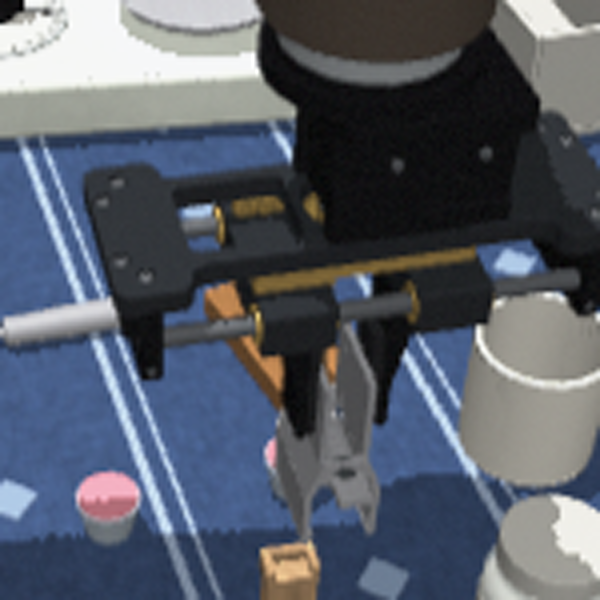

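Run:
```python
from h import *
T=r.capture("top");S=r.capture("side")
P=[onz(S,330+(x+.5)/10-.5,170+(y+.5)/10-.5,.104) for x,y in((118,46),(326,294))];e=P[0]-P[1]
print(np.round(P,4).tolist(),np.mean(P,0),np.linalg.norm(e),np.degrees(np.arctan2(e[1],e[0]))-90)
for yaw in(9.66,):
  a=np.radians(yaw);y=np.array([-np.sin(a),np.cos(a)]);x=np.array([np.cos(a),np.sin(a)])
  c=np.array([.5833,-.0419])
  for s in(.05,-.05):
    for z in(.104,.02):
     for t in(-.0015,.0015):
      X=[*(c+s*y+t*x),z];print(s,z,t,((proj(T,X)-[300,168]+.5)*14).round(0),((proj(S,X)-[330,170]+.5)*10).round(0))
  for sy in(.055,-.055):
    for sx in(.025,-.025):
      X=[*(c+sy*y+sx*x),.02];print("foot",((proj(T,X)-[300,168]+.5)*14).round(0),((proj(S,X)-[330,170]+.5)*10).round(0))
```

```text
[[0.5748, 0.0053, 0.104], [0.5908, -0.0925, 0.104]] [ 0.58277776 -0.04359439  0.104     ] 0.09906939530964058 9.295278255039563
0.05 0.104 -0.0015 [115. 187.] [111.  43.]
0.05 0.104 0.0015 [113. 172.] [122.  40.]
0.05 0.02 -0.0015 [129. 275.] [ 99. 310.]
0.05 0.02 0.0015 [127. 261.] [110. 307.]
-0.05 0.104 -0.0015 [626. 102.] [322. 292.]
-0.05 0.104 0.0015 [623.  88.] [334. 288.]
-0.05 0.02 -0.0015 [601. 196.] [297. 564.]
-0.05 0.02 0.0015 [599. 183.] [309. 560.]
foot [ 85. 156.] [182. 269.]
foot [124. 388.] [  6. 325.]
foot [602.  71.] [406. 543.]
foot [645. 301.] [220. 608.]
```

```bash
python3 -m crank '[[1,[0,0,0],[0,0,-0.1]],[1,[0,0,0],[0,0,-0.1]],[1,[0,0,0],[0,0,-0.1]],[1,[0,0,0],[0,0,0]]]' 
python3 -c "
from h import *
plan([.583,-.0428,.21],9.5)"
```

```text
time_s: 15.1
tcp_pos: [0.5097, -0.286, 0.2093]
ee_rot: [[0.166, -0.986, -0.003], [-0.986, -0.166, 0.001], [-0.001, 0.003, -1.0]]
wrist_force: [0.4, 0.4, -1.7]
gripper_width: 0.236
t 15.1 tcp [ 0.5097 -0.286   0.2093] yang -170.47 tilt z [-0.003  0.001 -1.   ] w 0.236 F [ 0.4  0.4 -1.7] M [ 0.1  -0.04  0.01]
shift units [-2.277 -1.125 -0.007] turn wz total 0.001 j [-13.  19.  -6.  -0. -65.  23.]
```

```bash
python3 -m crank '[[1,[-0.2,-0.1,0],[0,0,0]],[1,[-0.33,-0.16,0],[0,0,0]],[1,[-0.33,-0.16,0],[0,0,0]],[1,[-0.33,-0.16,0],[0,0,0]],[1,[-0.33,-0.16,0],[0,0,0]],[1,[-0.33,-0.16,0],[0,0,0]],[1,[-0.33,-0.16,0],[0,0,0]],[1,[-0.1,-0.06,0],[0,0,0]]]' 
python3 -m crank '[[1,[0,0,0],[0,0,0]],[1,[0,0,0],[0,0,0]],[1,[0,0,0],[0,0,0]]]' >/dev/null
python3 -c "
from h import *
plan([.583,-.0428,.21],9.5)
T=r.capture('top');S=r.capture('side')
crop(S,290,80,150,150,4,'side8.png');crop(T,270,130,120,90,6,'top8.png')"
```

```text
time_s: 15.9
tcp_pos: [0.5834, -0.0399, 0.2099]
ee_rot: [[0.167, -0.986, -0.001], [-0.986, -0.167, 0.0], [-0.0, 0.001, -1.0]]
wrist_force: [-0.5, -0.3, -0.9]
gripper_width: 0.23
t 16.2 tcp [ 0.5825 -0.0439  0.2106] yang -170.56 tilt z [-0.001 -0.    -1.   ] w 0.235 F [ 0.1 -0.2 -1. ] M [ 0.14 -0.1  -0.03]
shift units [-0.01  -0.007  0.006] turn wz total -0.001 j [ 12.  19.  -7.   0. -65.  -2.]
```

View pics/side8.png

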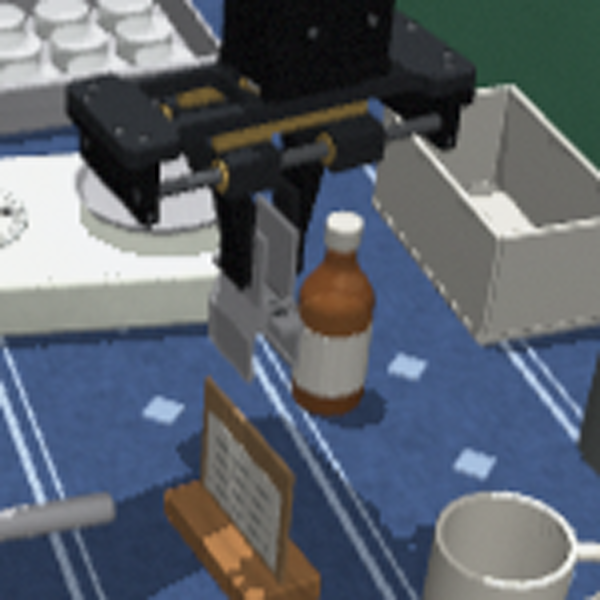

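View pics/top8.png

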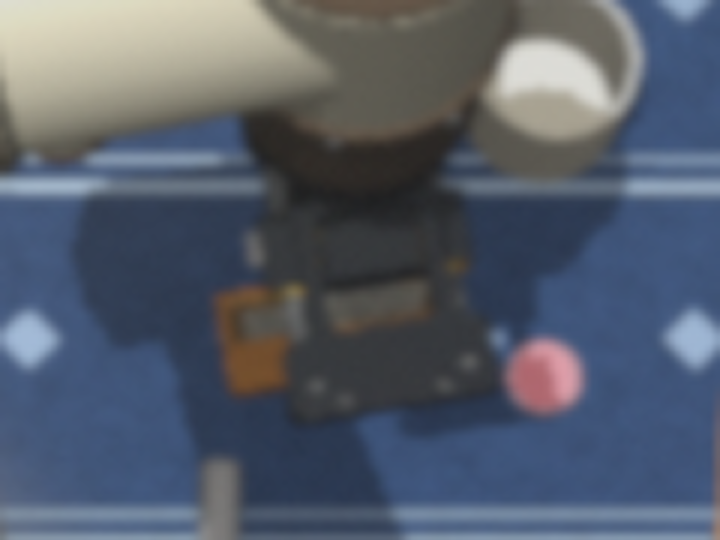

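Run:
```python
from h import *
S=r.capture("side");T=r.capture('top')
crop(S,335,120,40,60,12,"jaws.png")
a=np.radians(9.5);y=np.array([-np.sin(a),np.cos(a)]);x=np.array([np.cos(a),np.sin(a)])
c=np.array([.5825,-.0439])
for sx in(-.012,.012):
  for sy in(.023,-.023):
    print("pred tip",sx,sy,((proj(S,[*(c+sx*x+sy*y),.156])-[335,120]+.5)*12).round(0))
for sy in(.039,-.039): print("pred ear",((proj(S,[*(c+sy*y),.197])-[335,120]+.5)*12).round(0))
```

```text
pred tip -0.012 0.023 [100. 530.]
pred tip -0.012 -0.023 [220. 666.]
pred tip 0.012 0.023 [213. 497.]
pred tip 0.012 -0.023 [336. 632.]
pred ear [126. 284.]
pred ear [339. 510.]
```

View pics/jaws.png

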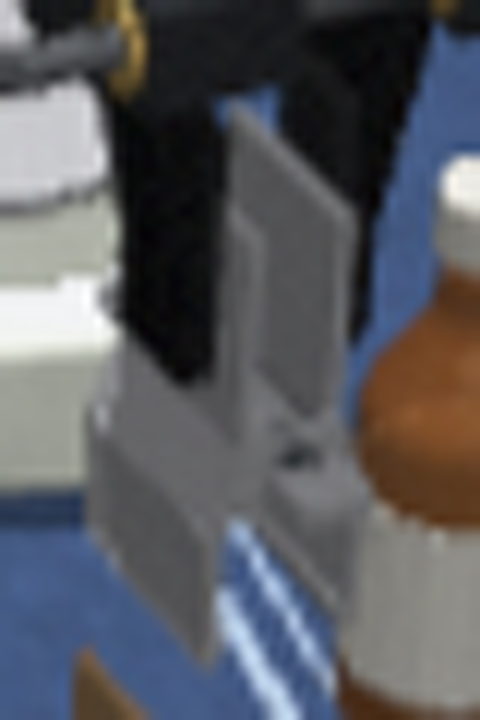

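Predicted and seen jaw tips agree within about 1 px. I lower the clip over the card.

```bash
python3 -m crank '[[1,[-0.01,-0.005,0.1],[0,0,0]],[1,[0,0,0.15],[0,0,0]],[1,[0,0,0.15],[0,0,0]],[1,[0,0,0.15],[0,0,0]],[1,[0,0,0.1],[0,0,0]],[1,[0,0,0.04],[0,0,0]],[1,[0,0,0],[0,0,0]],[1,[0,0,0],[0,0,0]]]' 
python3 -m crank '[[1,[0,0,0],[0,0,0]],[1,[0,0,0],[0,0,0]],[1,[0,0,0],[0,0,0]]]' >/dev/null
python3 -c "
from h import *
plan([.583,-.0428,.1415],9.5)
T=r.capture('top');S=r.capture('side')
crop(S,325,140,60,75,8,'side9.png');crop(T,150,60,320,200,2.4,'top9.png');cv2.imwrite('pics/side9f.png',S['img'])"
```

```text
time_s: 17.2
tcp_pos: [0.5838, -0.0417, 0.1425]
ee_rot: [[0.166, -0.986, 0.001], [-0.986, -0.166, -0.0], [0.0, -0.001, -1.0]]
wrist_force: [0.3, -0.4, -1.3]
gripper_width: 0.231
t 17.5 tcp [ 0.5835 -0.0416  0.1423] yang -170.45 tilt z [ 0.001  0.    -1.   ] w 0.23 F [-0.5 -0.4 -1.2] M [ 0.14 -0.02 -0.02]
shift units [0.011 0.007 0.008] turn wz total 0.001 j [ 12.  22. -12.   0. -56.  -2.]
```

View pics/side9.png

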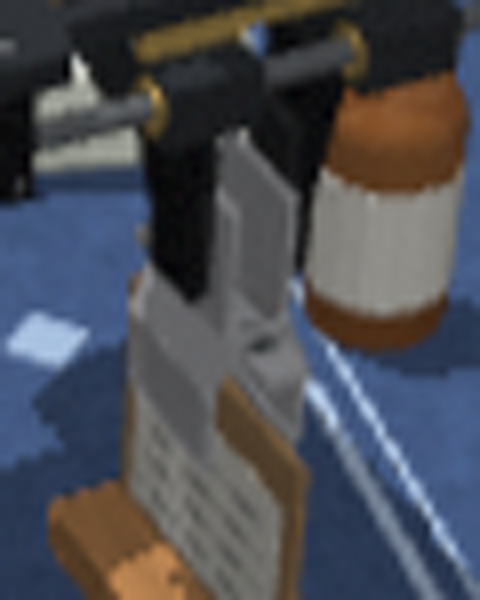

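View pics/side9f.png

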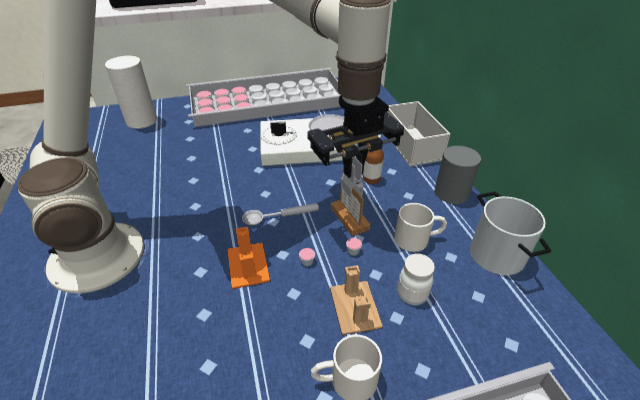

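View pics/top9.png

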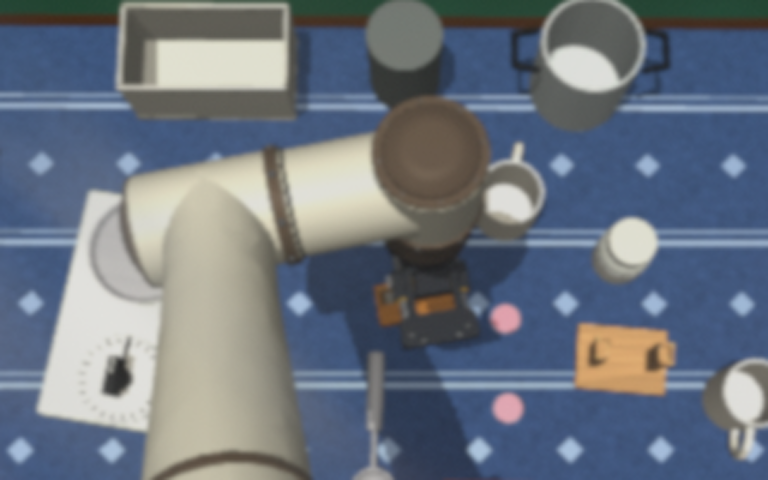

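```bash
python3 -c "
from h import *
plan([.583,-.0428,.1415],9.5);print(r.finish_job())"
```

```text
t 17.6 tcp [ 0.5834 -0.0416  0.1421] yang -170.45 tilt z [ 0.  0. -1.] w 0.235 F [ 0.7 -0.4 -1.5] M [ 0.09 -0.07 -0.  ]
shift units [0.011 0.006 0.006] turn wz total 0.001 j [ 12.  22. -12.  -0. -56.  -2.]
the job is handed in; nothing more can be done
None
```

I turned the knob back by about 33° to zero, then squeezed the clip open, lifted it out of the cradle and lowered it over the card. I handed in at 17.6 s, still holding it squeezed open.

**Last checks:**
- **Knob:** the pointer covers the zero tick in the top view. The side view taken just after turning it shows the same.
- **Clip opening:** the handles are about 20 mm over the outer faces, so they are at the stop. The fingers have kept the same opening since the grasp.
- **Position over the card:** the tool is within about 1.5 mm of the middle of the card's top edge and square to it. I estimate the edge is about 24 mm below the pin, worked out from the tool height rather than seen directly.
- **Contact with the card:** the wrist shows no sideways force beyond noise (under 1 N), and about 1.2–1.5 N downwards, roughly the clip's weight. The side view shows one jaw each side of the card. These forces are too coarse to prove the 0.5 N limit.
- **Bystanders:** none looks moved in the last pictures. I did not measure them again.

**Disagreements:** the knob's axis turned out about 2–3 mm from my first estimate, which gave about 11 N of side force while gripping it; I eased that before letting go. I also turned the wrist half a turn the wrong way and had to unwind it, which cost time but touched nothing.

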